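# Fit and lock the slicer's receiving plate

### The arm

A 7-joint arm with a two-finger parallel gripper is mounted at the origin on the work surface. World frame = base frame: x ahead of the robot, y to its left, z up, the work surface at z = 0. Lengths are in m, angles in rad, forces in N, time in s.
With the tool pointing down it reaches from about 0.375 to 0.925 m from the base axis. Payload 3.1 kg.
Tool frame: the origin (TCP) lies between the finger pads; the fingertips stand 19 mm ahead of it and the grasp point (between the pads) is the TCP; z points along the fingers, y is the line along which they close (so a half turn about z gives the same grasp; the last joint's range is limited). The gripper opens to 85 mm and grips with 20 to 120 N. Pads are 22 mm wide; open, the fingers measure 114 mm over their backs; the gripper's body (76 mm by 85 mm) begins 54 mm behind the grasp point. The pads swing forward as they close: fully open they stand 13 mm farther back than shut.
Start: joints at [1.174, 0.383, 0.044, 1.598, -0.018, 1.161, -0.05], TCP at [0.191, -0.621, 0.25] pointing down, gripper open.
Joint ranges: [-2.61, 2.61], [-0.41, 2.15], [-1.48, 1.57], [0, 2.5], [-1.57, 4.71], [0.05, 1.97], [-2.85, 2.85]. Speed limits (rad/s): [2.79, 2.79, 3.14, 3.14, 3.14, 3.14, 3.14].

### API

Orientations are given as a unit quaternion [x, y, z, w].
In Python, from bench import move_ptp, movel, move_j, move_gripper, pause, inverse_kinematics, read_camera, camera_params, MotionError, sign_off, look_for, tip_of, read_time_s, read_qpos, read_joint_vel, read_effort, read_eef_pos, read_tcp_rot, read_ft_force, read_ft_torque, read_finger_gap, read_grasp_force gives the robot as it stands. Calls block until the motion is done:
- move_ptp(position, orientation): joint-space move of the TCP to a pose.
- movel(position, orientation=None, speed=0.15): straight line of the TCP; orientation=None keeps the orientation; speed is the mean speed in m/s.
- move_j(angles): joint-space move.
- move_gripper(opening, effort=None): finger opening in m; effort is the grip in N (None keeps the last); returns when the fingers have stopped.
- pause(seconds).
- inverse_kinematics(position, orientation): joint angles nearest the present ones, or None.
- read_camera(name): name is "side" or "top"; returns the picture (400x640x3 uint8, red, green, blue); there is no depth.
- camera_params(name): a dict with "K" (3x3 intrinsics, pixels), "dist_coeffs" ([k1, k2, p1, p2, k3] as OpenCV has them; the pictures are not rectified), "camera_from_world" (4x4, takes a point from world to camera coordinates). Camera axes: x right, y down, z forward; pixel columns grow to the right and rows downward; lengths in m; the calibration is good to about 2 mm. A picture is of the moment at which its call begins. camera_params takes no time and is no camera call.
A pose or a line that the arm cannot do raises MotionError and nothing moves.
- sign_off(): hands the job in; it is judged then, once.
Trained networks look in the newest picture that a camera, given by its name, has taken for a name from the list of things; names that differ only in an ending like _2 or _b are one class to them, and where a whole thing is asked for, a point or a joint stands for the part that bears it (a point fixed in the world has none). Each returns a list of dicts, best first, with "confidence" (0 to 1); they miss things now and then, are a little off and sometimes report something else, mostly with a low value. They report only what shows in the picture. A call takes as long as a camera call. They do not tell look-alikes from the thing itself.
- look_for(camera, name): "at" ([column, row] in pixels, amid what is visible of it).
- tip_of(camera, name): "at" ([column, row] in pixels: a listed point, or the origin of a listed thing).
Readings, each from a call of its own:
- read_time_s(): time.
- read_qpos(): joint angles.
- read_joint_vel(): joint speeds.
- read_effort(): joint torques, N m.
- read_eef_pos(): TCP position.
- read_tcp_rot(): TCP orientation.
- read_ft_force(): force on the tool from outside, world axes, zero at the start.
- read_ft_torque(): the same for the moment, N m.
- read_finger_gap(): finger opening in m.
- read_grasp_force(): force on a finger pad.
Only numpy, scipy, OpenCV 4.12 (cv2) and the standard library are available. Lean on these libraries where they do the work, as an engineer would, in place of code of your own. Each camera call takes 0.05 s, during which the arm holds its last target. There are 200 camera calls.

### The job

The slicing machine's blue receiving plate has been left loose on the deck: slide it (do not lift it off the deck) under the red deflector bar until its hole drops over the brass locating pin and the plate lies flat and square on the deck. Then swing the small retaining latch with the red knob fully across the plate, and leave everything else where it stands.

Things in the scene. Friction and masses are not known exactly. Their poses are not given: they have to be found in the camera images.
- slicer: Slicing machine, fixed. Origin on the table straight below the locating pin; x (roughly to the robot's left) points from the plate's start past the pin to the blade, y roughly towards the robot, z up. Level aluminium deck, top at z = 30 mm, x -175 to +145, y -120 to +120 mm. Blade head: x from 150 mm on, y -105 to +105 mm, up to 260 mm above the table, its carriage reaching to x = 370 mm.
- pin_top (a point): Top of the brass locating pin on the deck, on its axis. Pin: fixed, upright, 12 mm diameter, domed, 11 mm tall above the deck. Axes as slicer.
- deflector (a point): Fixed red deflector bar over the deck: this point is the middle of its free end's underside, 88 mm above the deck, at x = -39, y = 45 mm of slicer (same axes). The bar is 22 mm wide along x, 22 mm thick, runs from here along -y to y = -114 mm and from there as an arm along the deck's far edge (y -100 to -114 mm) to the blade head.
- plate: Loose blue receiving plate, 0.2 to 0.4 kg, on the deck. Origin: centre of its 16 mm round hole, underside; x to its front lip, y across, z up. 100 mm wide, flat and 6 mm thick from x = -55 to 38 mm; a middle lip 32 mm wide then slopes up 30 degrees to x = 60 mm (tip's underside 13 mm up). Tilts nose-up while it rides on the pin; seated, it is flat and has 2 mm play round the pin.
- plate_flange (a point): Middle of the plate's upright rear flange: full 100 mm width, 25 mm tall from the plate's underside, 5 mm thick, good to push on. This point is on its rear face, 12.5 mm above the underside, 55 mm behind the hole's centre; axes as plate. With the plate seated it lies 5 mm short of the deflector bar's near edge, below it.
- latch (a joint): Retaining latch: flat steel bar 50 mm long, 12 mm wide, on an upright pivot on the robot's side of the pin; stays where it is left (about 1 N at the knob moves it). 0 rad: points to the slicer's +x (open); grows clockwise seen from above; 1.57: points to -y, across the plate; end stops -0.9 and 1.6. It passes about 4 mm over a seated plate and runs into one that is not seated.
- latch_knob (a point): Centre of the latch's upright red round knob, 44 mm from the pivot: 16 mm diameter, top 12 mm above this point, foot 12 mm below.
- latch_pivot (a point): Point on the latch's pivot axis, level with latch_knob, at x = 30, y = 75 mm of slicer; axes as slicer.
- oil_bottle: Amber oil bottle, 44 mm diameter, 120 mm tall, standing loose on the table just beyond the slicer's deck, on the side away from the robot; origin at the centre of its foot. To be left alone.
- mustard_jar: Mustard jar with yellow cap, 68 mm diameter, 90 mm tall, loose on the table at the robot's right, well clear of the slicer; origin at the centre of its foot. To be left alone.
- salt: White salt shaker, 36 mm diameter, 62 mm tall, standing loose on the deck between the pin and the blade, near the far edge; origin at the centre of its foot. To be left alone.
Mind the look-alikes: they are no part of the job. Of the things that look like the plate, the middle-sized one is meant.

How it is judged:
On the way, in this order (a step that is already met when the one before it is completed fails the run):
1. the plate's hole has dropped over the pin and the plate lies flat on the deck, the latch still open (horizontal distance between plate and pin_top below 0.004 m and z of plate in the frame of slicer below 0.0325 m and angle between plate's own z axis and vertical below 0.04 rad and value of joint latch below 1 rad), for 0.2 s.
2. the latch has been swung across the seated plate (value of joint latch above 1.4 rad and horizontal distance between plate and pin_top below 0.004 m), for 0.2 s.
At the end, for the whole second after the job is handed in: The plate lies at rest flat on the deck (tilt under 0.04 rad, raised under 2.5 mm) with its hole over the pin (within 4 mm), square to the slicer within 0.14 rad (8 degrees), and the latch stands across it (joint above 1.4 rad) (all of step 2 and z of plate in the frame of slicer below 0.0325 m and angle between plate's own z axis and vertical below 0.04 rad and angle between the x axis of plate and the x axis of slicer, either way round below 0.14 rad and linear speed of plate below 0.01 m/s); the robot touches nothing.
It fails at once if the plate is lifted off the deck (its hole more than 30 mm above it) (z of plate in the frame of slicer above 0.06 m).
It fails at once if the oil bottle, the salt shaker or the mustard jar is pushed more than 30 mm (distance of any of oil_bottle, mustard_jar, salt from where it was at the start of the episode above 0.03 m).
It also fails if it takes over 72 s, if anything falls off the work surface, if the arm or the gripper's body presses on something with over 40 N, if the wrist force passes 120 N, or if a joint passes its speed limit or range.

## Working session

There is one attempt and no reset: what is moved stays moved. The work goes in short steps, each a Python script; the robot and the scene stay as the last script left them, time stands still between calls to the robot, and variables do not carry over. Pictures are saved under pics/ and viewed, at most 10 in all, crops included, and the job is handed in when it is done.

```bash
ls; mkdir -p pics; python3 - <<'E'
from bench import *
import cv2,numpy as np
for c in ["side","top"]:
    im=read_camera(c); cv2.imwrite(f"pics/{c}0.png",im[:,:,::-1])
    p=camera_params(c); T=np.linalg.inv(p["camera_from_world"]); print(c,p["K"],p["dist_coeffs"],T.round(3))
    for n in ["pin_top","deflector","plate","plate_flange","latch_knob","latch_pivot","oil_bottle","salt","mustard_jar","slicer"]:
        print(n,[(np.round(d["at"],1).tolist(),round(d["confidence"],2)) for d in tip_of(c,n)][:4])
print(read_time_s(),read_tcp_rot(),read_finger_gap())
E
```

```text
pics
side [[391.50289804   0.         318.5438061 ]
 [  0.         391.50289804 197.28592899]
 [  0.           0.           1.        ]] [-0.01411033  0.          0.          0.          0.        ] [[-0.783 -0.323  0.532  0.178]
 [-0.622  0.382 -0.684  0.478]
 [ 0.018 -0.866 -0.5    0.499]
 [ 0.     0.     0.     1.   ]]
pin_top [([270.7, 267.5], 0.74), ([315.4, 252.8], 0.39)]
deflector [([300.9, 234.2], 0.98), ([279.2, 310.7], 0.59)]
plate [([314.2, 251.0], 0.67), ([438.0, 268.6], 0.67), ([375.0, 328.5], 0.59)]
plate_flange [([398.8, 321.7], 0.86), ([411.5, 270.9], 0.71), ([334.0, 239.0], 0.58)]
latch_knob [([281.3, 310.2], 0.84)]
latch_pivot [([334.3, 238.1], 0.49)]
oil_bottle []
salt []
mustard_jar [([370.8, 184.4], 0.61)]
slicer [([263.4, 285.6], 0.8)]
top [[365.12970601   0.         319.69118085]
 [  0.         365.12970601 201.92221812]
 [  0.           0.           1.        ]] [-0.00172789  0.          0.          0.          0.        ] [[ 0.005 -0.998  0.064  0.507]
 [-1.    -0.006 -0.017 -0.05 ]
 [ 0.017 -0.063 -0.998  0.899]
 [ 0.     0.     0.     1.   ]]
pin_top [([246.1, 192.9], 0.95)]
deflector [([254.1, 209.8], 0.79)]
plate [([267.0, 281.7], 0.87), ([285.9, 201.5], 0.86), ([349.5, 285.8], 0.8), ([225.7, 224.7], 0.74)]
plate_flange [([319.4, 277.6], 0.84), ([311.2, 208.8], 0.83), ([277.8, 290.7], 0.83)]
latch_knob [([213.0, 237.5], 0.72)]
latch_pivot [([227.2, 225.7], 0.74), ([287.4, 203.0], 0.37)]
oil_bottle [([224.8, 116.2], 0.67)]
salt [([204.8, 169.0], 0.61)]
mustard_jar [([429.8, 174.2], 0.64)]
slicer [([310.9, 208.8], 0.46)]
1.1 [ 9.88856878e-01  1.48869319e-01 -9.71330035e-07 -2.20596953e-05] 0.08547548051182469
```

```bash
python3 - <<'E'
import cv2
for c,(x0,y0,x1,y1) in dict(side=(180,130,500,370),top=(130,80,450,320)).items():
    im=cv2.imread(f"pics/{c}0.png")[y0:y1,x0:x1]; cv2.imwrite(f"pics/{c}0c.png",cv2.resize(im,None,fx=2.5,fy=2.5,interpolation=cv2.INTER_CUBIC))
E
```

```text
(no output)
```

View pics/top0c.png

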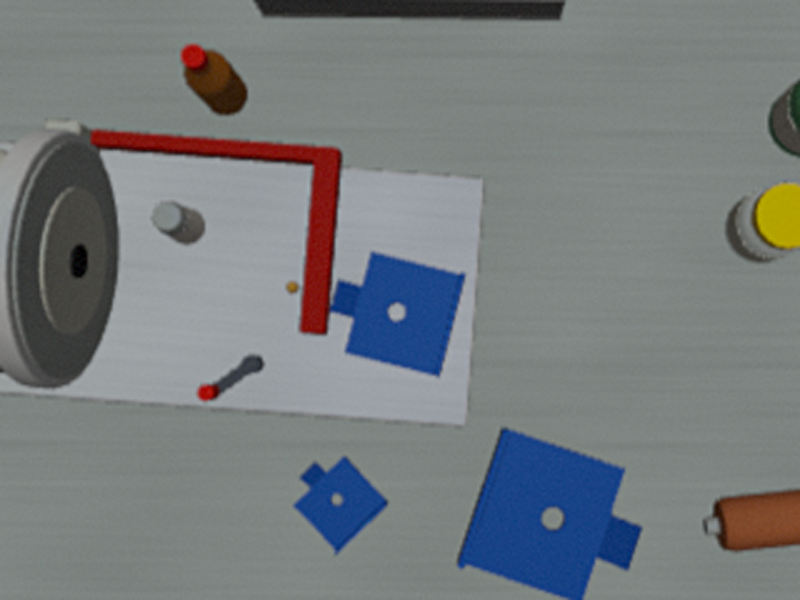

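View pics/side0c.png

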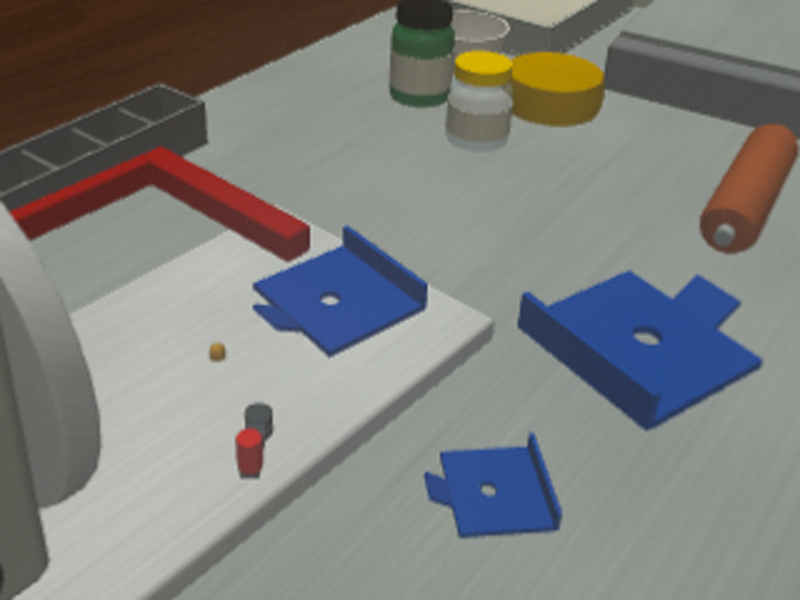

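The top view shows the middle-sized plate on the deck, with its hole at about (289,205) and yawed about 13° to the slicer. The pin is at (247,195), the bar's free end at about (256,212) and the latch knob at (213,237), which is open at a negative angle. The look-alikes lie on the table. The side view has the hole at (312,250) and the pin at (267,270).

Next I'll measure the poses.

```bash
cat > h.py <<'E'
from bench import *
import cv2,numpy as np
from scipy.optimize import minimize,least_squares
P={c:camera_params(c) for c in("side","top")}
def proj(c,X):
    p=P[c];T=np.array(p["camera_from_world"]);r=cv2.Rodrigues(T[:3,:3])[0]
    return cv2.projectPoints(np.array(X,float).reshape(-1,1,3),r,T[:3,3],np.array(p["K"]),np.array(p["dist_coeffs"]))[0][:,0]
def ray(c,uv,z):
    p=P[c];T=np.linalg.inv(p["camera_from_world"])
    n=cv2.undistortPoints(np.array([[uv]],float),np.array(p["K"]),np.array(p["dist_coeffs"]))[0,0]
    d=T[:3,:3]@[n[0],n[1],1];o=T[:3,3];return (o+d*(z-o[2])/d[2])
def tri(obs):  # obs: list of (cam,uv)
    f=lambda X:np.concatenate([proj(c,X)[0]-uv for c,uv in obs])
    s=least_squares(f,[.5,0,.04]);return s.x,np.abs(s.fun).max()
def slw(S,pts): # slicer frame (x,y,yaw) -> world
    x,y,a=S;pts=np.array(pts,float).reshape(-1,3);R=np.array([[np.cos(a),-np.sin(a)],[np.sin(a),np.cos(a)]])
    return np.c_[pts[:,:2]@R.T+[x,y],pts[:,2]]
def blue(im):
    h=cv2.cvtColor(im,cv2.COLOR_RGB2HSV);return cv2.inRange(h,(105,120,40),(130,255,255))
def deckplate(c,im): # largest blue blob near deck plate + hole centre
    m=blue(im);cs,hi=cv2.findContours(m,cv2.RETR_CCOMP,cv2.CHAIN_APPROX_NONE);out=[]
    for i,k in enumerate(cs):
        if hi[0][i][3]>=0 and cv2.contourArea(k)>3:
            M=cv2.moments(k);out.append((M["m10"]/M["m00"],M["m01"]/M["m00"]))
    return m,out
E
python3 - <<'E'
from h import *
im={c:cv2.imread(f"pics/{c}0.png")[:,:,::-1].copy() for c in P}
for c in P: print(c,np.round(deckplate(c,im[c])[1],1).tolist())
def cen(c,box,lo,hi):
    x0,y0,x1,y1=box;h=cv2.cvtColor(im[c],cv2.COLOR_RGB2HSV)[y0:y1,x0:x1];m=cv2.inRange(h,lo,hi)
    w=(m>0);ys,xs=np.nonzero(w);return np.array([xs.mean()+x0,ys.mean()+y0]),w.sum()
bt=cen("top",(238,185,252,202),(8,70,40),(30,255,255));bs=cen("side",(255,258,280,282),(8,70,40),(30,255,255))
print(bt,bs,tri([("top",bt[0]),("side",bs[0])]))
kt=cen("top",(203,228,222,246),(0,120,40),(6,255,255));ks=cen("side",(268,295,290,325),(0,120,40),(6,255,255))
print("knob",kt,ks,tri([("top",kt[0]),("side",ks[0])]))
for uv in[(323.2,151.2),(316.4,249.6)]: print("corner",ray("top",uv,.03))
print("bar",tri([("top",(255.5,213)),("side",(300.9,234.2))]))
E
```

```text
side [[374.8, 325.6], [400.2, 265.0], [438.5, 264.9], [402.7, 263.7], [399.5, 257.0], [311.4, 249.2]]
top [[264.3, 279.3], [350.9, 287.0], [288.3, 204.4]]
(array([246.38461538, 194.38461538]), np.int64(13)) (array([266.43243243, 270.24324324]), np.int64(37)) (array([0.57943207, 0.10907158, 0.0356984 ]), np.float64(0.15484778986555625))
knob (array([212.75675676, 236.48648649]), np.int64(37)) (array([279.45      , 309.57857143]), np.int64(140)) (array([0.48051902, 0.17919351, 0.05984072]), np.float64(0.0846913564843419))
corner [ 0.68498172 -0.07265522  0.03      ]
corner [ 0.44952804 -0.05754767  0.03      ]
bar (array([0.5310614 , 0.07267343, 0.11664804]), np.float64(0.6919401488457311))
```

```bash
cat >> h.py <<'E'
S=np.array([.5790,.1091,1.5067])
BOX={"side":(270,215,355,280),"top":(255,170,322,235)}
def outline():
    b=lambda x0,x1,y,z0,z1:[(x,s*y,z) for x in(x0,x1) for s in(-1,1) for z in(z0,z1)]
    lip=[(.038,s*.016,z) for s in(-1,1) for z in(0,.006)]+[(.060,s*.016,z) for s in(-1,1) for z in(.013,.019)]
    return [b(-.055,.038,.05,0,.006),b(-.055,-.050,.05,0,.025),lip]
def render(c,q):
    m=np.zeros((400*4,640*4),np.uint8)
    for k in outline():
        w=slw(q,k)+[0,0,.03];h=cv2.convexHull(((proj(c,w)+.5)*4).astype(np.float32)-.5)
        cv2.fillConvexPoly(m,np.round(h).astype(np.int32),255)
    r=proj(c,slw(q,[(.008*np.cos(t),.008*np.sin(t),.036) for t in np.linspace(0,6.28,24)]))
    cv2.fillConvexPoly(m,np.round((r+.5)*4-.5).astype(np.int32),0)
    return cv2.resize(m,(640,400),interpolation=cv2.INTER_AREA)/255.
def fit(ims,q0,cams=("side","top")):
    B={c:cv2.GaussianBlur(blue(ims[c])/255.,(0,0),1) for c in cams}
    def f(q):
        e=0
        for c in cams:
            x0,y0,x1,y1=BOX[c];d=cv2.GaussianBlur(render(c,q),(0,0),1)-B[c];e+=(d[y0:y1,x0:x1]**2).sum()
        return e
    s=minimize(f,q0,method="Nelder-Mead",options=dict(initial_simplex=np.array(q0)+np.array([[0,0,0],[.006,0,0],[0,.006,0],[0,0,.1]]),xatol=1e-4,fatol=.01))
    return s.x,s.fun
def rel(q): # plate in slicer frame mm, deg
    d=q[:2]-S[:2];a=S[2];return np.round([1e3*(np.cos(a)*d[0]+np.sin(a)*d[1]),1e3*(-np.sin(a)*d[0]+np.cos(a)*d[1]),np.degrees(q[2]-a)],2)
E
python3 - <<'E'
from h import *
im={c:cv2.imread(f"pics/{c}0.png")[:,:,::-1].copy() for c in P}
hs,ht=ray("side",(311.4,249.2),.033),ray("top",(288.3,204.4),.033);print(hs,ht)
q0=[*((hs+ht)/2)[:2],1.3]
for cams in (("side","top"),("side",),("top",)):
    q,e=fit(im,q0,cams);print(cams,q,e,rel(q))
from scipy.spatial.transform import Rotation as R
print(read_qpos(),read_ft_force())
# IK: tool z tilted: along +slicer x & down
for tilt in(0,20,30,40,50):
  for dx in(-.155,-.06):
    for sg in (1,-1):
      t=np.radians(tilt);a=S[2];ex=np.array([np.cos(a),np.sin(a),0]);ey=np.array([-np.sin(a),np.cos(a),0])
      z=np.sin(t)*ex-np.cos(t)*np.array([0,0,1]);y=sg*ey;x=np.cross(y,z)
      o=R.from_matrix(np.c_[x,y,z]).as_quat();p=slw(S,[(dx,0,.06)])[0]-0*z
      k=inverse_kinematics(p,o);print(tilt,dx,sg,None if k is None else np.round(k,2))
E
```

```text
[0.55901028 0.00799483 0.033     ] [0.55606542 0.00972322 0.033     ]
('side', 'top') [0.55734072 0.00910095 1.33973088] 281.9557943079604 [-101.18   15.21   -9.57]
('side',) [0.5589137  0.00784084 1.31320482] 227.4686089833859 [-102.34   13.56  -11.09]
('top',) [0.55658582 0.0095326  1.32989736] 26.756745046175848 [-100.8    15.99  -10.13]
[ 1.17421874  0.38291223  0.04388757  1.59789137 -0.01787891  1.16122478
 -0.04989415] [ 0.17028419 -0.77522507  0.49084976]
0 -0.155 1 [-0.93  1.11  1.36  1.96 -1.2   1.22 -2.29]
0 -0.155 -1 [ 0.45  0.54 -0.54  1.9   0.37  0.8  -0.35]
0 -0.06 1 [ 0.76  0.95 -1.25  1.86  1.01  1.15  2.21]
0 -0.06 -1 [ 0.33  0.57 -0.6   1.88  0.43  0.82 -0.55]
20 -0.155 1 [ 0.26  0.53 -0.09  1.89 -0.42  0.82 -2.72]
20 -0.155 -1 [ 0.61  0.58 -0.51  1.87 -0.1   0.78  0.17]
20 -0.06 1 [-0.91  1.17  1.36  1.96 -1.47  1.51 -2.21]
20 -0.06 -1 [ 0.47  0.57 -0.54  1.9  -0.1   0.72  0.02]
30 -0.155 1 [ 0.34  0.58 -0.09  1.87 -0.6   0.91 -2.51]
30 -0.155 -1 [ 0.7   0.64 -0.53  1.85 -0.28  0.84  0.38]
30 -0.06 1 [ 0.25  0.56 -0.17  1.91 -0.62  0.81 -2.64]
30 -0.06 -1 [ 0.55  0.62 -0.54  1.89 -0.33  0.74  0.28]
40 -0.155 1 [ 0.4   0.64 -0.07  1.84 -0.75  1.03 -2.35]
40 -0.155 -1 [ 0.78  0.72 -0.56  1.82 -0.4   0.91  0.53]
40 -0.06 1 [ 0.32  0.62 -0.16  1.89 -0.8   0.91 -2.43]
40 -0.06 -1 [ 0.64  0.69 -0.56  1.88 -0.5   0.8   0.48]
50 -0.155 1 [ 0.43  0.72 -0.04  1.8  -0.87  1.17 -2.22]
50 -0.155 -1 [ 0.86  0.82 -0.58  1.78 -0.49  1.    0.65]
50 -0.06 1 [ 0.36  0.69 -0.13  1.87 -0.94  1.04 -2.27]
50 -0.06 -1 [ 0.72  0.78 -0.58  1.85 -0.61  0.88  0.64]
```

```bash
cat >> h.py <<'E'
from scipy.spatial.transform import Rotation as R
TILT=np.radians(40)
def quat(yaw,tilt=TILT):
    ex=np.array([np.cos(yaw),np.sin(yaw),0]);ey=np.array([-np.sin(yaw),np.cos(yaw),0])
    z=np.sin(tilt)*ex-np.cos(tilt)*np.array([0,0,1]);y=-ey
    return R.from_matrix(np.c_[np.cross(y,z),y,z]).as_quat()
def force(n=5):
    return np.mean([read_ft_force() for _ in range(n)],0)
E
python3 - <<'E'
from h import *
q=quat(S[2]-np.radians(10))
move_gripper(.05,30)
move_ptp([.47,-.18,.15],q); movel([.47,-.18,.06],speed=.12)
f0=force();print(f0,read_time_s(),read_finger_gap())
z=.06
while z>-.01:
    z-=.002; movel([.47,-.18,z],speed=.05); f=read_ft_force()-f0
    if abs(f[2])>3: break
print(z,f,read_eef_pos(),read_time_s())
movel([.47,-.18,.08],speed=.15)
print(read_time_s())
E
```

```text
[ 0.67486434 -0.17588481 -0.32072797] 4.3667 0.049842579995503185
0.01599999999999996 [-2.40722002 -1.20702349  7.2320673 ] [ 0.47015474 -0.17999501  0.01731408] 9.8667
10.4417
```

```bash
cat >> h.py <<'E'
ZT=.0493; FWD=.017
def tcp(fx,fy,deg,z=ZT): # flange contact centre in slicer frame (mm,mm,deg) -> TCP pose
    a=np.radians(deg);p=slw(S,[(fx/1e3-FWD*np.cos(a),fy/1e3-FWD*np.sin(a),z)])[0];return p,quat(S[2]+a)
def snap(n):
    ims={c:read_camera(c) for c in P}
    for c in P: cv2.imwrite(f"pics/{c}{n}.png",ims[c][:,:,::-1])
    return ims
E
python3 - <<'E'
from h import *
c10,s10=np.cos(np.radians(10)),np.sin(np.radians(10))
at=lambda b:(-155.5-b*c10,24.7+b*s10,-10)
move_ptp(*tcp(*at(30),z=.09)); movel(*tcp(*at(30)),speed=.1)
f0=force()
for b in range(24,-7,-2):
    movel(*tcp(*at(b)),speed=.05); f=read_ft_force()-f0; print(b,np.round(f,1))
ims=snap(1); print(read_time_s(),read_eef_pos(),tcp(*at(b))[0])
x=[cv2.resize(ims["side"][190:310,230:430],None,fx=4,fy=4,interpolation=2)]
cv2.imwrite("pics/v1.png",x[0][:,:,::-1])
for cams in (("side","top"),("side",)):
    q,e=fit(ims,[*slw(S,[(-.096,.0145,0)])[0][:2],1.33],cams);print(cams,e,rel(q))
E
```

```text
24 [-1.2  1.  -0.6]
22 [-1.4  0.4 -1.5]
20 [-0.9  0.6  0.3]
18 [ 0.1  0.1 -0. ]
16 [-1.2  1.2 -0.5]
14 [-0.4 -0.5 -0.2]
12 [-0.9  0.2 -0.6]
10 [-0.4  0.7 -0.4]
8 [-1.   1.  -0.5]
6 [-0.4  0.4 -0.8]
4 [-1.2  1.6  0.1]
2 [-0.5  0.6  0.2]
0 [-1.2  2.3 -1. ]
-2 [-1.   0.5 -0. ]
-4 [-1.5 -1.3  0.2]
-6 [-0.4  0.1 -0.4]
15.6333 [ 0.54193675 -0.05513408  0.04928787] [ 0.54179048 -0.05518688  0.0493    ]
('side', 'top') 121.56185329460723 [-96.75  14.43  -9.72]
('side',) 74.43186133297786 [-97.67  12.6  -10.76]
```

View pics/v1.png

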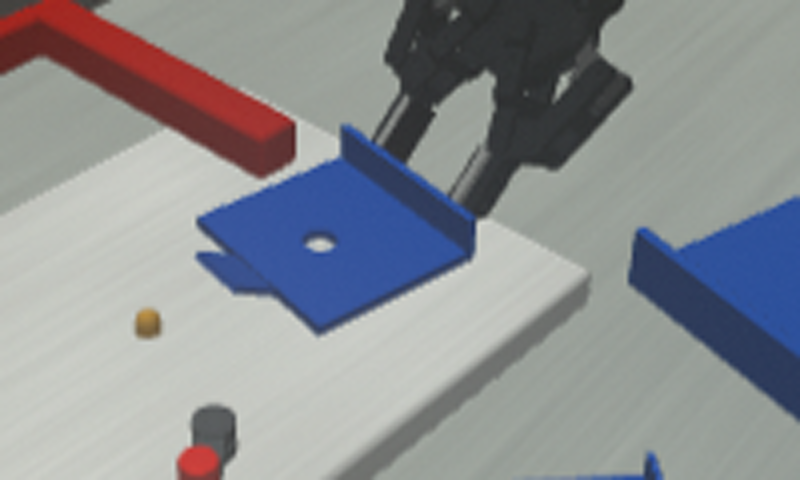

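```bash
cat >> h.py <<'E'
def rot(deg,v):
    a=np.radians(deg);return np.array([np.cos(a)*v[0]-np.sin(a)*v[1],np.sin(a)*v[0]+np.cos(a)*v[1]])
def finger_now(): # contact-centre pose in slicer frame
    M=R.from_quat(read_tcp_rot()).as_matrix();y=-M[:,1];deg=np.degrees(np.arctan2(-y[0],y[1])-S[2])
    p=rel(np.r_[read_eef_pos()[:2],0]);return np.r_[p[:2]+rot(deg,[FWD*1e3,0]),deg]
def push(hole,o,speed=.04,n=6): # move so that hole (slicer mm,mm,deg) is at hole, o = hole in finger frame
    a=finger_now();b=np.r_[np.array(hole[:2])-rot(hole[2],o),hole[2]];print("from",a.round(1),"to",b.round(1))
    for s in np.linspace(0,1,n+1)[1:]: movel(*tcp(*(a+(b-a)*s)),speed=speed)
E
python3 - <<'E'
from h import *
push((-62,7.5,-5),(53.8,.65))
ims=snap(2);print(read_time_s(),force(),finger_now().round(1))
BOX.update(side=(240,215,355,280),top=(240,170,322,235))
cv2.imwrite("pics/v2.png",cv2.resize(ims["side"][190:310,230:430],None,fx=4,fy=4,interpolation=2)[:,:,::-1])
hs=deckplate("side",ims["side"])[1];ht=deckplate("top",ims["top"])[1];print(np.round(hs,1),np.round(ht,1))
for c,l in(("side",hs),("top",ht)):
    for u in l:
        r=rel(np.r_[ray(c,u,.033)[:2],0])[:2]
        if abs(r[0]+62)<15 and abs(r[1])<25: print(c,r)
q,e=fit(ims,[*slw(S,[(-.062,.0075,0)])[0][:2],S[2]-.08],("side",));print(e,rel(q))
E
```

```text
from [-149.5   23.5  -10. ] to [-115.7   11.5   -5. ]
17.5333 [ 0.84003739 -0.12701305  0.34133874] [-114.8   11.8   -4.9]
[[374.8 325.6]
 [406.5 270. ]
 [404.5 267. ]
 [400.7 266.5]
 [399.  264.5]
 [438.5 264.9]
 [400.3 262.3]
 [293.3 256.8]
 [329.7 253.7]
 [327.1 249.9]
 [319.2 246.8]
 [317.5 244. ]
 [315.  244.5]
 [321.3 243.7]
 [315.3 239.7]
 [308.  239. ]
 [305.5 238. ]
 [303.5 232. ]] [[264.4 279.3]
 [350.9 287. ]
 [271.8 199. ]]
side [-61.86   4.55]
top [-60.64   6.57]
122.75773095486063 [-62.82   4.23  -6.47]
```

View pics/v2.png

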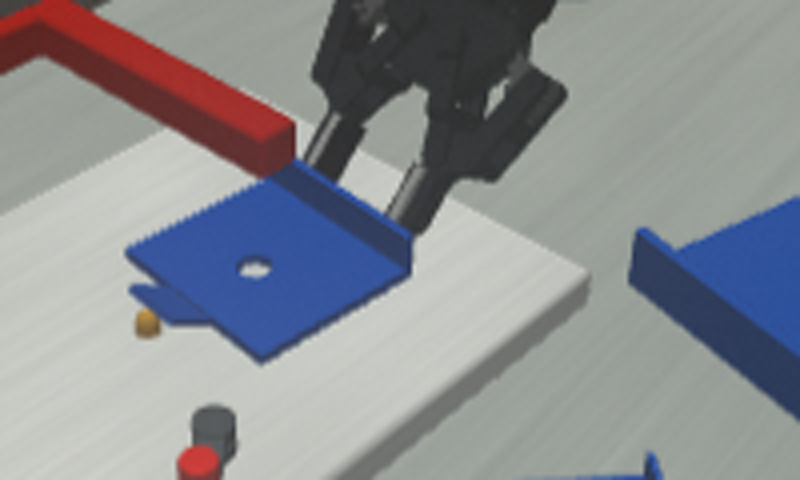

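```bash
python3 - <<'E'
from h import *
push((-25,1,0),(53.8,-1.2),speed=.03,n=8)
ims=snap(3);print(read_time_s(),force(),finger_now().round(1))
cv2.imwrite("pics/v3.png",cv2.resize(ims["side"][190:310,230:430],None,fx=4,fy=4,interpolation=2)[:,:,::-1])
for c in P:
    for u in deckplate(c,ims[c])[1]:
        r=rel(np.r_[ray(c,u,.0406)[:2],0])[:2]
        if abs(r[0]+25)<15 and abs(r[1])<15: print(c,np.round(u,1),r)
E
```

```text
from [-114.8   11.8   -4.9] to [-78.8   2.2   0. ]
20.125 [ 0.84810111 -0.89777977 -0.8051491 ] [-78.4   2.2   0. ]
side [276.4 261.6] [-24.37  -0.97]
```

View pics/v3.png

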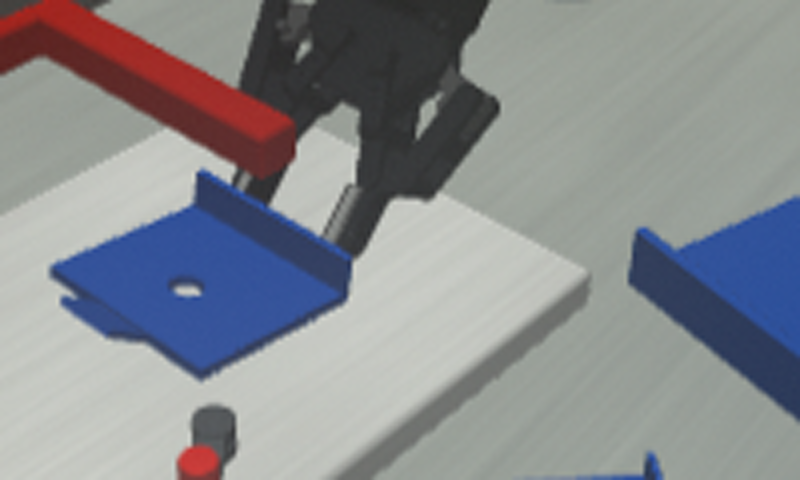

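```bash
python3 - <<'E'
from h import *
f0=force()
x,y,d=finger_now()
for s in list(range(4,20,4))+list(range(20,28)):
    movel(*tcp(x+s,y,0),speed=.03); f=read_ft_force()-f0
    if s>=19: print(s,np.round(f,1))
    if np.linalg.norm(f)>8: break
ims=snap(4);print(read_time_s(),finger_now().round(1))
cv2.imwrite("pics/v4.png",cv2.resize(ims["side"][190:310,220:420],None,fx=4,fy=4,interpolation=2)[:,:,::-1])
for u in deckplate("side",ims["side"])[1]:
    r=rel(np.r_[ray("side",u,.036)[:2],0])[:2]
    if abs(r[0])<15 and abs(r[1])<15: print(np.round(u,1),r)
E
```

```text
20 [-1.2  1.5  1.2]
21 [-0.6  0.2  0.1]
22 [-0.3  0.   0.7]
23 [-0.3 -0.8  2.2]
24 [-0.7 -0.4 -0.3]
25 [-0.4 -0.5  1.2]
26 [-1.  -2.2  1.1]
27 [-2.2 -4.4  2.3]
23.4083 [-52.5   2.   -0. ]
[266.1 270.6] [ 1.48 -0.11]
```

View pics/v4.png

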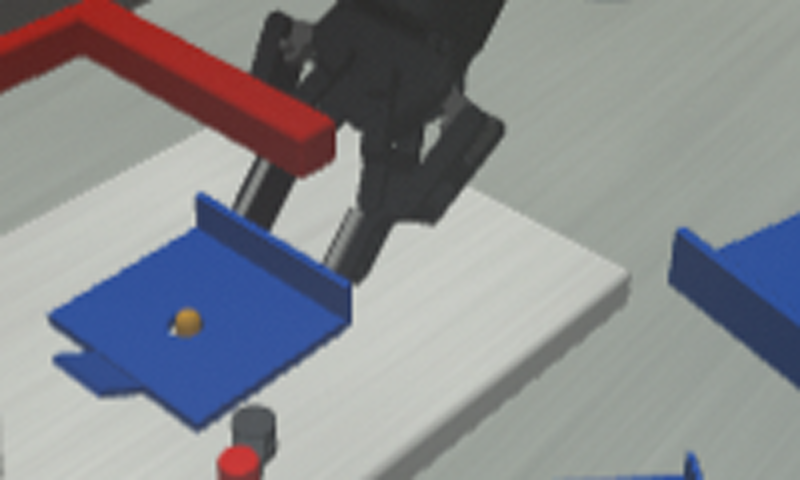

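The pin shows inside the hole, at (267,271) in the full image. The plate lies flat and square, and the push force only rises once the hole meets the pin, so the plate is seated. Next I'll retreat and swing the latch.

```bash
cat >> h.py <<'E'
def lat(th,z=.07):
    u=44*np.array([np.cos(th),-np.sin(th)]);p=slw(S,[((30+u[0])/1e3,(75+u[1])/1e3,z)])[0]
    return p,quat(S[2]-th,0)   # tool y = -ey rotated by -th = tangent
E
python3 - <<'E'
from h import *
x,y,d=finger_now()
movel(*tcp(x-45,y,0),speed=.1); movel(*tcp(x-60,y,0,z=.25),speed=.2)
ims=snap(5); hs=[rel(np.r_[ray("side",u,.036)[:2],0])[:2] for u in deckplate("side",ims["side"])[1]]
BOX.update(side=(225,225,325,305)); q,e=fit(ims,[*S],("side",)); print(rel(q),e)
p,o=lat(-.69,.2)
print(np.round(read_qpos(),2))
for th in(-.69,.4,1.6): 
    k=inverse_kinematics(*lat(th));print(th,None if k is None else np.round(k,2))
move_gripper(.026,20)
move_ptp(p,o); print(np.round(read_qpos(),2),read_time_s(),read_finger_gap())
E
```

```text
[ 0.29 -2.51 -0.52] 257.0824941842054
[ 0.79  0.43 -0.61  1.77 -0.49  1.18  0.38]
-0.69 [ 0.04  0.44 -0.55  2.03  0.33  0.76 -0.08]
0.4 [-0.05  0.48 -0.43  1.93  0.28  0.79 -1.1 ]
1.6 [-0.16  0.47 -0.19  1.92  0.12  0.77 -2.08]
[ 0.25  0.26 -0.76  1.94  0.21  1.02  0.01] 26.525 0.026185104478590203
```

```bash
python3 - <<'E'
from h import *
f0=force()
p,o=lat(-.69,.11); movel(p,o,speed=.15)
for z in(.095,.085,.077,.07):
    movel(lat(-.69,z)[0],speed=.06); f=read_ft_force()-f0
    if abs(f[2])>5: print("contact",z,f);break
else:
    for th in np.arange(-.6,1.66,.1):
        movel(*lat(th),speed=.05); f=read_ft_force()-f0; print(round(th,2),np.round(f,1),end=";")
        if np.linalg.norm(f)>12: print("stop");break
ims=snap(6);print(read_time_s(),force()-f0)
cv2.imwrite("pics/v6.png",cv2.resize(ims["side"][190:340,200:400],None,fx=4,fy=4,interpolation=2)[:,:,::-1])
E
```

```text
-0.6 [0.3 1.5 0.4];-0.5 [-1.1  1.3  0.5];-0.4 [-0.6  1.   0.8];-0.3 [-0.7  1.2  0.9];-0.2 [-0.9  1.6 -0.6];-0.1 [-0.8  1.5  0.6];-0.0 [-1.   1.  -0.4];0.1 [-1.2  1.  -0.7];0.2 [-0.5  0.9 -0.2];0.3 [-0.9  1.   0.2];0.4 [-0.7  0.7 -0.1];0.5 [-0.9  1.3 -0.4];0.6 [-1.   0.9  0.2];0.7 [-0.6  0.9 -0.2];0.8 [-0.4  0.7  0.7];0.9 [-0.  -0.2 -0.3];1.0 [-1.   0.3 -0.6];1.1 [-0.3 -0.2  0.7];1.2 [-1.   1.2  0.7];1.3 [-0.5  1.6  0.2];1.4 [-1.4  1.5 -0.1];1.5 [-1.4  5.1  3.5];1.6 [-0.7 10.8  6.4];stop
34.3917 [-0.59730648 10.17839171  5.674425  ]
```

View pics/v6.png

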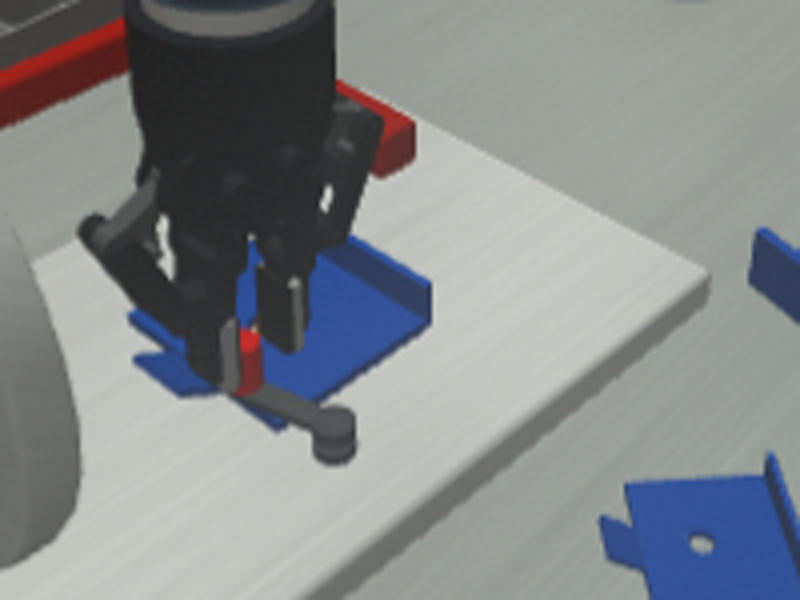

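```bash
python3 - <<'E'
from h import *
movel(*lat(1.54),speed=.05); p=lat(1.54)[0]; movel(p+[0,0,.08],speed=.12)
q=p+[-.10,-.06,.14]; movel(q,speed=.25)
ims=snap(7);print(read_time_s())
cv2.imwrite("pics/v7.png",cv2.resize(ims["side"][190:340,200:400],None,fx=4,fy=4,interpolation=2)[:,:,::-1])
h=cv2.cvtColor(ims["side"],cv2.COLOR_RGB2HSV)
m=cv2.inRange(h,(0,120,40),(6,255,255));m[:262]=0;m[:,:230]=0;m[330:]=0;m[:,300:]=0
ys,xs=np.nonzero(m);u=(xs.mean(),ys.mean());print(len(xs),u)
r=rel(np.r_[ray("side",u,.0598)[:2],0])[:2];print(r,np.arctan2(-(r[1]-75),r[0]-30),np.hypot(r[0]-30,r[1]-75))
print([(d["at"],d["confidence"]) for d in tip_of("top","latch_knob")][:3])
E
```

```text
36.2333
89 (np.float64(261.8876404494382), np.float64(277.6179775280899))
[35.3  29.86] 1.4539189506395445 45.450078107743664
[([224.8, 115.7], 0.62), ([228.0, 206.9], 0.43)]
```

View pics/v7.png

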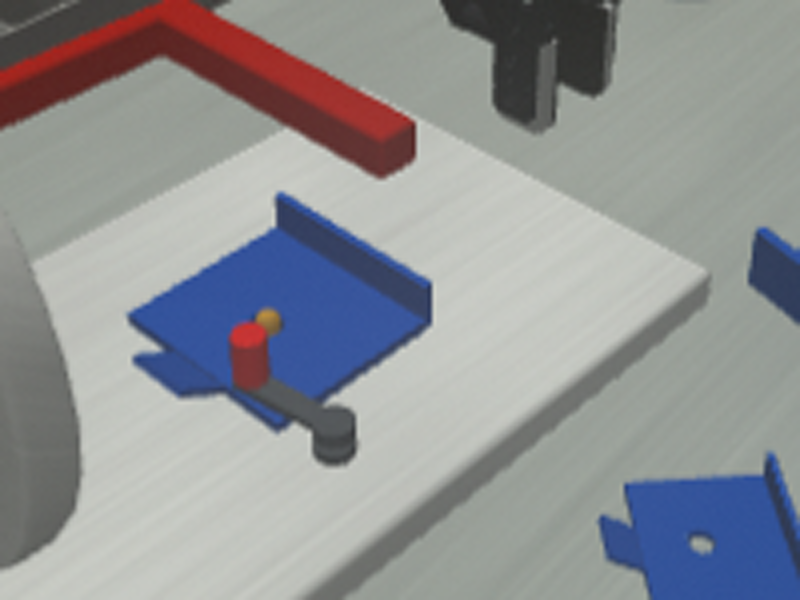

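The latch is across, at about 1.45–1.48 rad. The resistance probably came from the finger linkage touching the deflector. I'll finish the swing with closed fingers turned 90°, which keeps the linkage clear of the bar.

```bash
python3 - <<'E'
from h import *
print("salt",rel(np.r_[ray("top",(204.8,169),.03)[:2],0])[:2])
o=quat(S[2],0); W=lambda x,y,z:slw(S,[(x/1e3,y/1e3,z)])[0]
move_gripper(0,20)
move_ptp(W(78,33,.22),o); movel(W(78,33,.075),speed=.12)
f0=force(10)
for x in np.arange(70,45,-1.5):
    movel(W(x,33,.075),speed=.04); f=force(3)-f0; print(x,np.round(f,1),end=";")
    if np.linalg.norm(f)>5: break
movel(W(75,33,.075),speed=.1); movel(W(75,33,.2),speed=.2); movel(W(75,33,.2)+[-.15,0,.05],speed=.25)
ims=snap(8);print(read_time_s())
cv2.imwrite("pics/v8.png",cv2.resize(ims["side"][190:340,200:400],None,fx=4,fy=4,interpolation=2)[:,:,::-1])
h=cv2.cvtColor(ims["side"],cv2.COLOR_RGB2HSV)
m=cv2.inRange(h,(0,120,40),(6,255,255));m[:262]=0;m[:,:230]=0;m[330:]=0;m[:,300:]=0
ys,xs=np.nonzero(m);u=(xs.mean(),ys.mean());print(len(xs),u)
r=rel(np.r_[ray("side",u,.0598)[:2],0])[:2];print(r,np.arctan2(-(r[1]-75),r[0]-30))
E
```

```text
salt [104.43 -54.13]
70.0 [ 0.6  0.2 -1.3];68.5 [ 0.4 -0.4 -0.4];67.0 [ 0.3 -1.1 -0.9];65.5 [ 0.  -0.1 -0.9];64.0 [-0.2  0.2  0.7];62.5 [ 0.2  0.2 -0.8];61.0 [1.1 0.3 0. ];59.5 [-0.1  1.  -0.8];58.0 [ 0.1 -0.3 -0.1];56.5 [0.8 0.9 0.4];55.0 [-0.4  0.6 -1.6];53.5 [1.4 0.5 0.3];52.0 [1.  1.2 0.7];50.5 [1.  0.1 0.5];49.0 [0.8 0.9 0.3];47.5 [ 2.4  2.6 -0.3];46.0 [ 1.2  5.7 -1.1];45.675
80 (np.float64(265.3625), np.float64(275.3))
[27.62 29.71] 1.6232982656673127
```

View pics/v8.png

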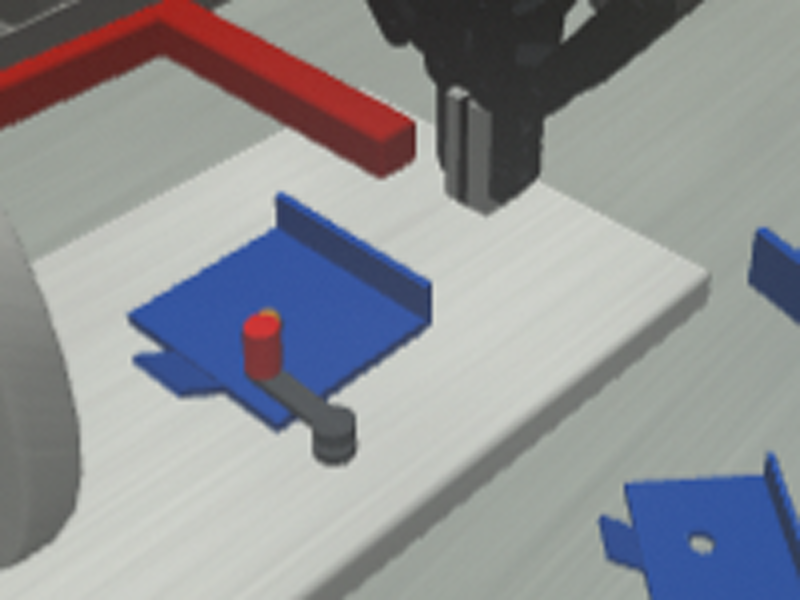

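The latch is at its end stop (about 1.6 rad), the plate is still seated and square, and the robot is clear of everything. I'm handing in.

```bash
python3 -c "
from bench import *
print(sign_off())"
```

```text
the job is handed in; nothing more can be done
None
```

I handed the job in at about 46 s: the plate is seated flat and square over the pin, and the latch is at its end stop (about 1.6 rad) across it; on the first latch swing the gripper probably brushed the deflector bar, with about 12 N at the wrist.

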